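Close the draw latch of a steel sample chamber

ROBOT

A 6-joint arm with a two-finger parallel gripper is mounted at the origin on a cart in front of the work surface, level with it; the furniture and walls round the work are solid. World frame = base frame: x ahead of the robot, y to its left, z up, the work surface at z = 0. Lengths are in m, angles in rad, forces in N, time in s.
With the tool pointing down it reaches from about 0.25 to 0.775 m from the base axis. Payload 4 kg.
Tool frame: the origin (TCP) lies at the very end of the fingers, on their centre line; the grasp point (between the pads) lies 19 mm behind it; z points along the fingers, y is the line along which they close (so a half turn about z gives the same grasp; the last joint's range is limited). The gripper opens to 94 mm and grips with 3 to 60 N. Pads are 16 mm wide; open, the fingers measure 119 mm over their backs; the gripper's body (75 mm by 177 mm) begins 78 mm behind the grasp point.
Start: joints at [1.186, 0.087, 1.371, -0, 1.684, -0.103], TCP at [0.153, 0.528, 0.206] pointing down, gripper open.
Joint ranges: [-3.1, 3.1], [-0.76, 2.03], [0.27, 2.55], [-1.08, 4.22], [0.17, 2.65], [-2.57, 2.57]. Speed limits (rad/s): [2.79, 2.79, 3.14, 3.14, 3.14, 3.14].

INTERFACE

Orientations are given as [roll, pitch, yaw] about the fixed x, y, z axes, in that order (R = Rz(yaw) Ry(pitch) Rx(roll)).
In Python, from bench import robot, vision gives the robot as it stands.
- The arm moves only by the shell command python3 -m crank 'ROWS'. ROWS is JSON, a list of rows, each a list of 3 entries, a list of its own where there are three numbers: the closure, from 0 (fully open) to 1 (shut), then the shift along the tool's x, y, z in m, then the turn, a rotation vector about the tool's x, y, z in degrees. A call has 1 to 8 rows; each row shifts and turns the commanded pose from where the row before left it, along the tool's axes as they then stand; what a row does not reach is not made up. A row lasts 1/10 s, in which the tool goes at most 50 mm and 8.59 degrees, less where a joint would pass 70% of its speed; a pose out of reach is approached as far as the arm can. A call with a gripper value outside its range is refused whole. The fingers move at their own pace and stop on an object; the grip force is fixed at half the most. Time passes only in rows, so rows that do not move let the fingers close. It gives the time, the measured TCP pose, the force, the opening and the grip force at its end, in the units of the state.
- robot.get_obs(): the state, without advancing time (a new reading comes with each control period).
- vision.snapshot(name): name is "scene" or "top"; returns a dict with "color" (480x640x3 uint8, red, green, blue), "z_map" (480x640 float32, m along the optical axis (not along the pixel's ray), 0 where there is no reading), "fx", "fy", "cx", "cy" (pixels), "R" (3x3) and "t" (3): a world point X has camera coordinates R X + t. Camera axes: x right, y down, z forward; pixel columns grow to the right and rows downward; lengths in m; the calibration is good to about 2 mm. A picture is of the moment at which its call begins.
- robot.close_job(): hands the job in; it is judged then, once.
The state is a dict: "time": time; "joint_positions": joint angles; "qvel": joint speeds; "joint_torque": joint torques, N m; "tool_pos": TCP position; "ee_rot": TCP orientation; "wrist_force": force on the tool from outside, world axes, zero at the start; "wrist_torque": the same for the moment, N m; "width": finger opening in m; "finger_force": force on a finger pad.
Only numpy, scipy, OpenCV 4.12 (cv2) and the standard library are available. Lean on these libraries where they do the work, as an engineer would, in place of code of your own. Each camera call takes 0.05 s, during which the arm holds its last target. There are 200 camera calls.

TASK

Close the steel sample chamber with the draw latch on its top: swing the wire loop over so that its bar drops down behind the keeper hook on the cap, then push the lever over and press it fully down, past centre, so that it stays down by itself and draws the cap in. Do not knock over the jar that stands beside the chamber.

Things in the scene. Friction and masses are not known exactly. Their poses are not given: they have to be found in the camera images.
- chamber: Fixed steel box, 126 mm wide (x), 240 mm long with its cap (y from -106 to +137 mm), a 24 mm vent port beyond -y, flat top 70 mm above the worktop. Origin on the worktop straight below the lever's hinge; z up; +y points to the cap and keeper, -y to the blind end. The draw latch on the top works in the plane x = 0.
- lever_hinge (a point): Centre of the lever's hinge: 18 mm above the chamber's top (88 mm over the worktop), at x = y = 0 of the chamber; axis along the chamber's x. Axes as the chamber's.
- lever_tip (a point): A point at the free end of the lever's handle, 95 mm from the hinge. The handle is a steel plate 34 mm wide (along x), 5 mm thick, reaching from the hinge to 100 mm from it, its last 16 mm bent towards the +y side. At the start it stands up, leaning towards the cap.
- latch_lever (a joint): Lever angle, rad. Handle upright at 0.10; below that it leans to the cap (+y), growing values bring it over and down to -y; level, 18 mm above the chamber's top, at the stop, 1.68. Starts at -0.45 to -0.10 and stays where left (stiff hinge). With the loop hooked it takes about 2 to 4 N at the handle's end; past dead centre, near 1.47, it pulls itself shut.
- loop_bar (a point): Middle of the loop's cross bar, round steel 8 mm thick, 64 mm long along x. Two 7 mm legs at x = +-30 mm run 112 mm to a pivot pin on the lever, which lies 26 mm from lever_hinge (straight above it at lever angle 0, turning with the lever). The handle passes between the legs; it ends 38 mm short of the bar when both stand up.
- latch_loop (a joint): Loop angle relative to the lever, rad. Added to the lever angle it gives the loop's lean from upright: + to -y (away from the cap), - to the cap. It swings freely and falls either way from upright; at the start it leans back, away from the cap, on its stop at 0.75. Hooked with the lever open: about -1.4 to -1.9; latched: about -3.3.
- keeper_seat (a point): Where the hooked bar's middle belongs, on the cap: 4 mm above its top, against the +y face of the keeper, 90 mm to +y of the hinge. The keeper is a hook 36 mm wide (x), 17 mm high; its lip overhangs to 4.5 mm past this point, 12 mm above the cap's top. The bar comes down on the +y side of the lip; with the lever as at the start it falls there by itself, 14 to 29 mm to +y of this point.
- chamber_cap (a joint): How far the cap is drawn in towards the chamber, m: 0 when springs hold it off the gasket, stop at 0.0065; the shut latch draws it in by about 0.0035 and holds it there against about 30 N.
- specimen_jar: Jar 48 mm across and 70 mm high with a red lid, standing loose beside the chamber's far (+x) side; origin at the centre of its underside. Not to be knocked over.

How it is judged:
On the way:
1. the loop's bar is down behind the keeper, with the lever still open (y of loop_bar in the frame of keeper_seat between -0.008 and 0.04 m and z of loop_bar in the frame of keeper_seat between -0.01 and 0.01 m and value of joint latch_lever below 1.2 rad), for 0.2 s.
At the end, for the whole second after the job is handed in: The loop's bar sits in the keeper (within 8 mm along the pull and 10 mm in height of its seat), the lever lies down past centre (beyond 1.58 rad) and at rest without being held, the cap is drawn in by more than 2 mm, and the jar beside the chamber still stands (y of loop_bar in the frame of keeper_seat between -0.008 and 0.008 m and z of loop_bar in the frame of keeper_seat between -0.01 and 0.01 m and value of joint latch_lever above 1.58 rad and value of joint chamber_cap above 0.002 m and velocity of joint latch_lever between -0.05 and 0.05 rad/s and angle between specimen_jar's own z axis and vertical below 0.3 rad); the robot touches nothing.
It fails at once if the jar beside the chamber is knocked over (angle between specimen_jar's own z axis and vertical above 0.6 rad).
It also fails if it takes over 40 s, if anything falls off the work surface, if the arm or the gripper's body presses on something with over 40 N, if the wrist force passes 120 N, or if a joint passes its speed limit or range.

## Working session

There is one attempt and no reset: what is moved stays moved. The work goes in short steps, Python scripts to look and compute and a shell command to move; the robot and the scene stay as the last step left them, time stands still between calls to the robot, and variables do not carry over. Pictures are saved under pics/ and viewed, at most 10 in all, crops included, and the job is handed in when it is done.

```bash
ls; mkdir -p pics; cat > h.py <<'E'
import numpy as np, cv2
from bench import robot, vision
def snap(n,f=None):
    s=vision.snapshot(n)
    if f: cv2.imwrite('pics/'+f+'.png',s['color'][:,:,::-1])
    return s
def cloud(s):
    z=s['z_map'];v,u=np.mgrid[:480,:640]
    P=np.stack([(u-s['cx'])/s['fx']*z,(v-s['cy'])/s['fy']*z,z],-1)
    return (P-s['t'])@s['R']
E
python3 - <<'E'
from h import *
for n in('scene','top'):
    s=snap(n,n+'0'); np.savez('/tmp/'+n,**s); print(n,-s['R'].T@s['t'],s['fx'],s['R'].round(2).tolist())
print(robot.get_obs())
E
```

```text
pics
scene [ 0.24712815 -0.59178786  0.63818935] 476.59385268085936 [[0.84, -0.54, 0.01], [-0.31, -0.49, -0.81], [0.45, 0.68, -0.58]]
top [ 0.57174021 -0.01838076  1.12055015] 582.2380163416815 [[-0.01, -1.0, -0.03], [-1.0, 0.01, -0.06], [0.06, 0.03, -1.0]]
{'time': 0.1, 'joint_positions': array([ 1.18590739e+00,  8.78550597e-02,  1.37211595e+00, -1.51735672e-05,
        1.68361255e+00, -1.03087882e-01]), 'qvel': array([ 0.00061333, -0.00305608, -0.00436908,  0.00074551, -0.00032207,
       -0.00090287]), 'joint_torque': array([ 1.78501010e-03, -3.41253126e+01, -3.03300583e+01,  7.20106345e-02,
        3.04176961e-02, -1.24116491e-04]), 'tool_pos': array([0.15275855, 0.52783111, 0.20442896]), 'ee_rot': array([-3.13961077e+00, -1.89874062e-04,  2.85978971e+00]), 'wrist_force': array([ 0.09158479, -0.23118956,  0.36097876]), 'wrist_torque': array([-0.02296446,  0.02366402,  0.0821627 ]), 'finger_force': 0.0, 'width': 0.09393241171483442}
```

View pics/scene0.png

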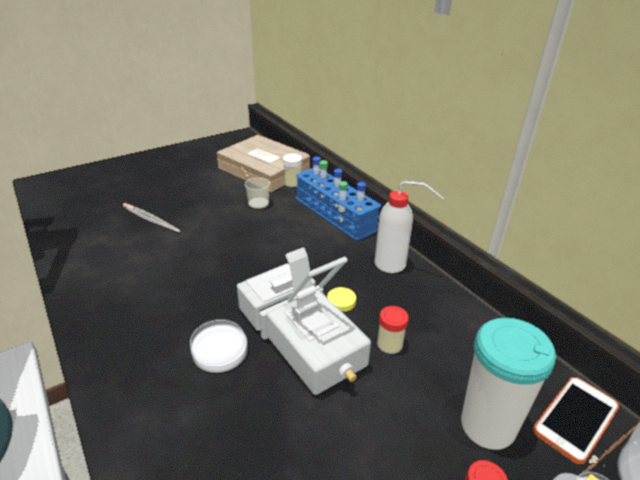

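View pics/top0.png

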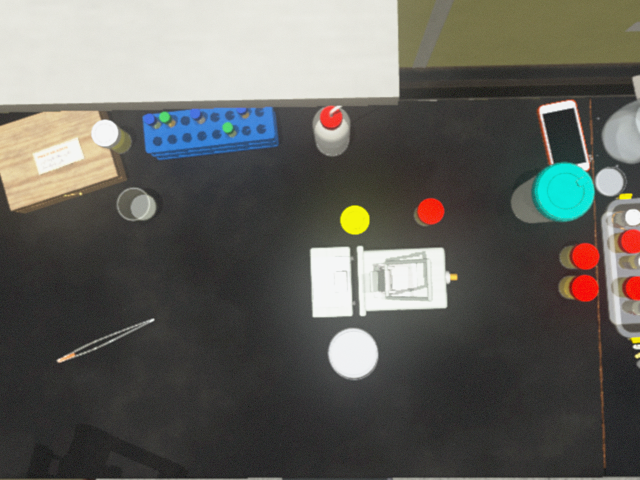

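The scene view shows the chamber at about (305,325) with its cap to the upper left, the lever standing at (300,275) and the loop leaning back, its bar near (345,262). In the top view the chamber spans columns 311–447 and rows 247–317, with the cap on the left (world +y). The jar's red lid is at (430,211) and the vent at (453,277).

```bash
python3 - <<'E'
from h import *
t=dict(np.load('/tmp/top.npz'));s=dict(np.load('/tmp/scene.npz'))
P=cloud(t);Q=cloud(s)
m=(P[...,2]>.06)&(P[...,2]<.078)&(P[...,0]>.3)&(P[...,0]<.65); m[:240]&=True
m[:, :300]=0;m[:,460:]=0;m[:243]=0;m[322:]=0
pts=P[m]; print('top z',np.median(pts[:,2]),len(pts))
r=cv2.minAreaRect((pts[:,:2]*1000).astype(np.float32)); print(r,cv2.boxPoints(r))
# vent
hsv=cv2.cvtColor(t['color'],cv2.COLOR_RGB2HSV)
# side view by scene + top clouds above top of chamber
for n,C,I in(('top',P,t),('scene',Q,s)):
    k=(C[...,2]>.078)&(C[...,2]<.26)&(abs(C[...,0]-r[0][0]/1000)<.062)&(abs(C[...,1]-r[0][1]/1000)<.16)
    print(n,k.sum())
    X=C[k]
    for lo in np.arange(.08,.26,.01):
        q=X[(X[:,2]>=lo)&(X[:,2]<lo+.01)]
        if len(q)>2: print(round(lo,3),len(q),np.percentile(q[:,0],[0,50,100]).round(3),np.percentile(q[:,1],[0,10,50,90,100]).round(3))
red=cv2.inRange(hsv,(0,150,80),(8,255,255))>0
red[:190]=0;red[235:]=0;red[:,400:][:,60:]=0;red[:,:400]=0
print('jar',np.median(P[red],0))
a=t['color'][235:330,300:465];b=s['color'][235:400,225:385]
cv2.imwrite('pics/crop.png',np.hstack([cv2.resize(a,(400,230),interpolation=3),cv2.resize(b,(400,412),interpolation=3)[:230]*0])[:, :400,::-1])
cv2.imwrite('pics/crop2.png',cv2.resize(b,(580,598),interpolation=3)[:,:,::-1])
E
```

```text
top z 0.06948603026138044 7051
((555.87939453125, -87.90534973144531), (125.97203826904297, 242.98146057128906), 1.5246094465255737) [[ 489.68326    31.866549]
 [ 496.1481   -211.0289  ]
 [ 622.07556  -207.67725 ]
 [ 615.6107     35.2182  ]]
top 1364
0.08 239 [0.537 0.555 0.58 ] [-0.11  -0.03  -0.021 -0.012 -0.009]
0.09 84 [0.533 0.56  0.579] [-0.115 -0.112 -0.107 -0.02  -0.01 ]
0.11 126 [0.524 0.556 0.589] [-0.105 -0.103 -0.099 -0.096 -0.095]
0.12 103 [0.524 0.556 0.589] [-0.108 -0.103 -0.099 -0.094 -0.092]
0.13 62 [0.524 0.556 0.59 ] [-0.114 -0.111 -0.106 -0.091 -0.09 ]
0.14 67 [0.525 0.557 0.59 ] [-0.12  -0.117 -0.112 -0.087 -0.086]
0.15 65 [0.523 0.557 0.589] [-0.127 -0.124 -0.118 -0.085 -0.083]
0.16 77 [0.524 0.555 0.591] [-0.132 -0.129 -0.123 -0.081 -0.078]
0.17 164 [0.524 0.555 0.591] [-0.139 -0.134 -0.077 -0.069 -0.067]
0.18 86 [0.525 0.553 0.59 ] [-0.144 -0.141 -0.072 -0.069 -0.067]
0.19 36 [0.525 0.558 0.59 ] [-0.15  -0.149 -0.146 -0.142 -0.142]
0.2 76 [0.526 0.57  0.591] [-0.162 -0.16  -0.154 -0.15  -0.145]
0.21 176 [0.526 0.558 0.591] [-0.161 -0.16  -0.157 -0.154 -0.152]

[... 269 characters left out ...]
91]
0.12 89 [0.521 0.561 0.585] [-0.113 -0.109 -0.095 -0.093 -0.09 ]
0.13 101 [0.521 0.546 0.585] [-0.12  -0.116 -0.091 -0.089 -0.084]
0.14 134 [0.521 0.552 0.584] [-0.124 -0.119 -0.088 -0.086 -0.084]
0.15 150 [0.521 0.552 0.585] [-0.132 -0.126 -0.085 -0.083 -0.082]
0.16 148 [0.522 0.553 0.585] [-0.138 -0.133 -0.082 -0.08  -0.078]
0.17 211 [0.522 0.553 0.586] [-0.145 -0.138 -0.076 -0.071 -0.067]
0.18 46 [0.521 0.552 0.586] [-0.151 -0.149 -0.144 -0.071 -0.069]
0.19 26 [0.522 0.524 0.586] [-0.157 -0.155 -0.152 -0.149 -0.146]
0.2 137 [0.522 0.552 0.587] [-0.163 -0.161 -0.16  -0.157 -0.153]
0.21 93 [0.523 0.555 0.588] [-0.162 -0.161 -0.158 -0.156 -0.155]
jar [ 0.67874878 -0.18354866  0.06976247]
```

View pics/crop2.png

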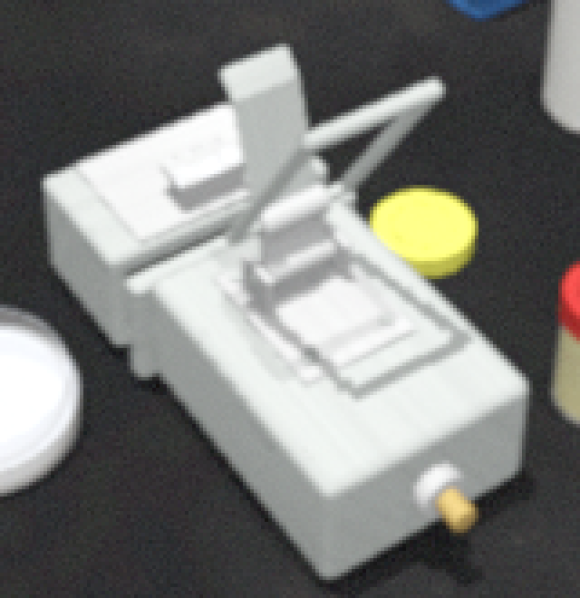

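View pics/crop.png

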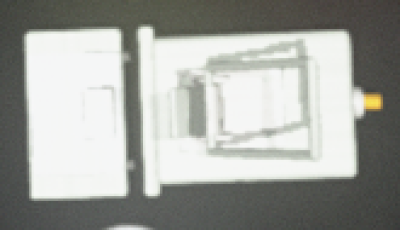

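Measured: chamber yaw about 1.5°, top at z 0.0695 (given 0.070), size 126.0 x 243.0 mm (agrees). The hinge is at about (0.556, -0.103) and the bar at about y -0.157, z 0.213. That is 117 mm from the pivot against 112 given, with the lever near -0.2. First I lift, align the tool with the chamber, and move behind the loop.

```bash
cat >> h.py <<'E'
O=np.array([.5563,-.1034,0]);a=np.deg2rad(1.525)
A=np.array([[np.cos(a),np.sin(a),0],[-np.sin(a),np.cos(a),0],[0,0,1]])
def ch(p): return (np.asarray(p)-O)@A.T
def st():
    o=robot.get_obs();print('t',round(o['time'],2),'chamberTCP',ch(o['tool_pos']).round(4),'rot',o['ee_rot'].round(3),'F',(A@o['wrist_force']).round(1),'w',round(o['width'],3),'j6',o['joint_positions'][5].round(2))
E
python3 -m crank '[[0,[0,0,-0.04],[0,0,-5.9]],[0.5,[0,0,-0.04],[0,0,-5.9]],[1,[0,0,-0.04],[0,0,-5.9]],[1,[0,0,0],[0,0,0]]]'; python3 -c "from h import *;st()"
```

```text
time: 0.5
tool_pos: [0.1535, 0.5299, 0.3322]
ee_rot: [3.131, 0.005, -3.113]
wrist_force: [0.2, 0.1, 1.2]
width: 0.0734
finger_force: 0.0
t 0.5 chamberTCP [-0.3858  0.6438  0.3322] rot [ 3.131  0.005 -3.113] F [0.2 0.1 1.2] w 0.073 j6 -0.41
```

```bash
python3 -m crank '[[1,[-0.02,-0.037,0],[0,0,0]],[1,[-0.02,-0.037,0],[0,0,0]],[1,[-0.02,-0.037,0],[0,0,0]],[1,[-0.02,-0.037,0],[0,0,0]],[1,[-0.02,-0.037,0],[0,0,0]],[1,[-0.02,-0.037,0],[0,0,0]],[1,[-0.02,-0.037,0],[0,0,0]],[1,[-0.02,-0.037,0],[0,0,0]]]' >/dev/null; python3 -m crank '[[1,[-0.02,-0.037,0],[0,0,0]],[1,[-0.02,-0.037,0],[0,0,0]],[1,[-0.02,-0.037,0],[0,0,0]],[1,[-0.02,-0.037,0],[0,0,0]],[1,[-0.02,-0.037,0],[0,0,0]],[1,[-0.02,-0.037,0],[0,0,0]],[1,[-0.02,-0.037,0],[0,0,0]],[1,[-0.02,-0.037,0],[0,0,0]]]' >/dev/null; python3 -c "from h import *;st()"
```

```text
t 2.1 chamberTCP [-0.0659  0.0487  0.3241] rot [ 3.141e+00 -2.000e-03 -3.116e+00] F [ 0.8  0.2 -0.2] w 0.001 j6 -1.83
```

```bash
python3 -m crank '[[1,[-0.016,-0.04,0],[0,0,0]],[1,[-0.016,-0.04,0],[0,0,0]],[1,[-0.016,-0.04,0],[0,0,0]],[1,[-0.018,-0.038,0],[0,0,0]],[1,[0,0,0.04],[0,0,0]],[1,[0,0,0.04],[0,0,0]],[1,[0,0,0.035],[0,0,0]],[1,[0,0,0],[0,0,0]]]' >/dev/null;  python3 - <<'E'
from h import *
st();s=snap('scene');cv2.imwrite('pics/a1.png',cv2.resize(s['color'][190:410,200:440],(700,640),interpolation=3)[:600,:,::-1]);st()
E
```

```text
t 2.9 chamberTCP [-0.0037 -0.1058  0.2017] rot [ 3.134 -0.014 -3.115] F [-0.2  0.1 -0.5] w 0.001 j6 -2.05
t 2.95 chamberTCP [-0.002  -0.1066  0.2061] rot [ 3.137 -0.008 -3.115] F [-0.6 -0.4  0.4] w 0.0 j6 -2.05
```

View pics/a1.png

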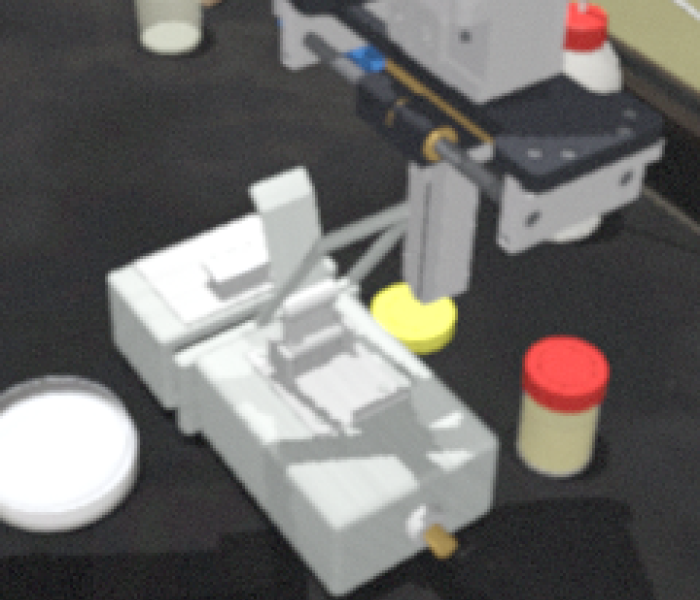

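The bar is just in front of the fingers (crop around (410,215)), and both stand clear of the lever tip. I now sweep it over towards the cap.

```bash
python3 -m crank '[[1,[0,0.02,0],[0,0,0]],[1,[0,0.015,0],[0,0,0]],[1,[0,0.015,0],[0,0,0]],[1,[0,0.015,0],[0,0,0]],[1,[0,0.015,0],[0,0,0]],[1,[0,0.015,0],[0,0,0]],[1,[0,0.015,0],[0,0,0]],[1,[0,0.01,0],[0,0,0]]]' >/dev/null;python3 -c "from h import *;st()"; python3 -m crank '[[1,[0,0,0],[0,0,0]],[1,[0,0,0],[0,0,0]],[1,[0,0,-0.02],[0,0,0]],[1,[0,0,-0.02],[0,0,0]],[1,[0,0,-0.02],[0,0,0]]]' >/dev/null;  python3 - <<'E'
from h import *
st();s=snap('scene');cv2.imwrite('pics/a2.png',cv2.resize(s['color'][190:410,200:440],(700,640),interpolation=3)[:600,:,::-1]);st()
E
```

```text
t 3.75 chamberTCP [0.0024 0.0104 0.2251] rot [-3.131  0.018 -3.116] F [-7.8 -3.  34.3] w 0.001 j6 -1.86
t 4.25 chamberTCP [0.     0.0132 0.2729] rot [-3.141e+00  3.000e-03 -3.114e+00] F [ 0.5 -0.  -0.9] w 0.0 j6 -1.86
t 4.3 chamberTCP [0.0013 0.0128 0.2769] rot [-3.139  0.009 -3.114] F [ 1.3 -0.2  3.7] w 0.0 j6 -1.86
```

View pics/a2.png

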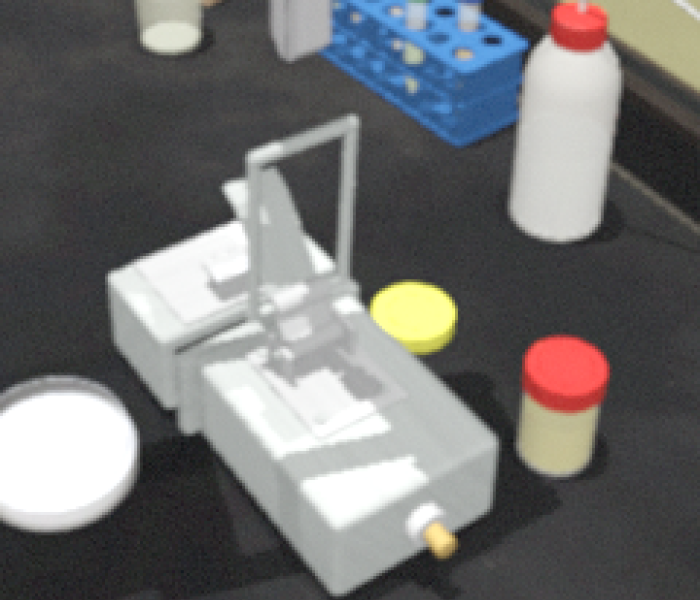

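The loop now stands near vertical (bar between (250,155) and (355,120)) and the lever leans further towards the cap. The fingers slid over the bar. I measure where things are.

```bash
cat >> h.py <<'E'
def prof(n='scene',hi=.27):
    C=(cloud(snap(n))-O)@A.T
    k=(C[...,2]>.078)&(C[...,2]<hi)&(abs(C[...,0])<.05)&(C[...,1]>-.1)&(C[...,1]<.15)
    X=C[k]
    for lo in np.arange(.08,hi,.01):
        q=X[(X[:,2]>=lo)&(X[:,2]<lo+.01)]
        for nm,c in(('mid',abs(q[:,0])<.015),('leg',abs(abs(q[:,0])-.03)<.007)):
            if c.sum()>2: print(n,round(lo,2),nm,c.sum(),np.percentile(q[c,1],[5,50,95]).round(3))
E
python3 -c "
from h import *
prof()"
```

```text
scene 0.08 mid 158 [-0.007  0.077  0.092]
scene 0.08 leg 34 [-0.011 -0.003  0.01 ]
scene 0.09 mid 144 [-0.006  0.001  0.005]
scene 0.09 leg 24 [-0.012  0.     0.009]
scene 0.1 mid 82 [0.004 0.007 0.009]
scene 0.1 leg 17 [0.01  0.012 0.014]
scene 0.11 mid 190 [0.007 0.015 0.023]
scene 0.11 leg 43 [0.009 0.011 0.014]
scene 0.12 mid 128 [0.023 0.027 0.032]
scene 0.12 leg 40 [0.008 0.011 0.014]
scene 0.13 mid 110 [0.031 0.035 0.039]
scene 0.13 leg 45 [0.009 0.011 0.014]
scene 0.14 mid 94 [0.037 0.042 0.046]
scene 0.14 leg 43 [0.008 0.01  0.012]
scene 0.15 mid 103 [0.045 0.051 0.058]
scene 0.15 leg 42 [0.008 0.009 0.013]
scene 0.16 mid 41 [0.055 0.06  0.064]
scene 0.16 leg 45 [0.007 0.009 0.011]
scene 0.17 leg 48 [0.007 0.008 0.012]
scene 0.18 leg 45 [0.006 0.008 0.01 ]
scene 0.19 leg 48 [0.006 0.007 0.01 ]
scene 0.2 leg 48 [0.005 0.007 0.01 ]
scene 0.21 mid 17 [0.004 0.005 0.006]
scene 0.21 leg 49 [0.004 0.006 0.009]
scene 0.22 mid 74 [0.004 0.006 0.009]
scene 0.22 leg 52 [0.004 0.006 0.01 ]
```

Lever about -0.63, loop about 2° short of upright: the bar had slipped under the fingertips. I go back behind it, lower this time, and push again gently.

```bash
python3 -m crank '[[1,[0,-0.025,0],[0,0,0]],[1,[0,-0.025,0],[0,0,0]],[1,[0,0,0.03],[0,0,0]],[1,[0,0,0.03],[0,0,0]],[1,[0,0,0.025],[0,0,0]],[1,[0,0,0],[0,0,0]]]' >/dev/null;python3 -c "from h import *;st()"; python3 -m crank '[[1,[0,0.01,0],[0,0,0]],[1,[0,0.01,0],[0,0,0]],[1,[0,0.01,0],[0,0,0]],[1,[0,0.01,0],[0,0,0]],[1,[0,0.01,0],[0,0,0]],[1,[0,0.01,0],[0,0,0]],[1,[0,0,0],[0,0,0]],[1,[0,0,0],[0,0,0]]]' >/dev/null;  python3 - <<'E'
from h import *
st();s=snap('scene');cv2.imwrite('pics/a3.png',cv2.resize(s['color'][190:410,200:440],(700,640),interpolation=3)[:600,:,::-1]);st();prof()
E
```

```text
t 4.95 chamberTCP [-0.0027 -0.0362  0.1799] rot [ 3.138 -0.009 -3.114] F [-0.4  0.4 -0.7] w 0.0 j6 -1.94
t 5.75 chamberTCP [-1.000e-04  2.270e-02  1.855e-01] rot [-3.141 -0.    -3.114] F [-0.5  0.1 -0.9] w 0.001 j6 -1.84
t 5.8 chamberTCP [-1.000e-04  2.240e-02  1.854e-01] rot [-3.141 -0.    -3.114] F [0.1 0.1 0.7] w 0.001 j6 -1.84
scene 0.08 mid 186 [-0.007  0.077  0.094]
scene 0.08 leg 32 [-0.012 -0.002  0.01 ]
scene 0.09 mid 208 [-0.006  0.003  0.125]
scene 0.09 leg 100 [-0.009  0.099  0.126]
scene 0.1 mid 85 [0.004 0.007 0.008]
scene 0.1 leg 154 [0.011 0.041 0.082]
scene 0.11 mid 181 [0.007 0.015 0.023]
scene 0.11 leg 55 [0.011 0.015 0.029]
scene 0.12 mid 122 [0.022 0.027 0.031]
scene 0.13 mid 122 [0.03  0.034 0.039]
scene 0.14 mid 122 [0.038 0.042 0.046]
scene 0.15 mid 138 [0.046 0.05  0.058]
scene 0.16 mid 49 [0.055 0.061 0.065]
scene 0.18 mid 19 [0.015 0.023 0.028]
scene 0.19 mid 76 [0.009 0.012 0.032]
scene 0.2 mid 102 [0.008 0.011 0.031]
scene 0.21 mid 98 [0.009 0.011 0.03 ]
scene 0.22 mid 104 [0.008 0.011 0.031]
scene 0.23 mid 97 [0.009 0.011 0.03 ]
scene 0.24 mid 100 [0.009 0.011 0.03 ]
scene 0.25 mid 103 [0.009 0.011 0.032]
scene 0.26 mid 53 [0.008 0.012 0.025]
```

View pics/a3.png

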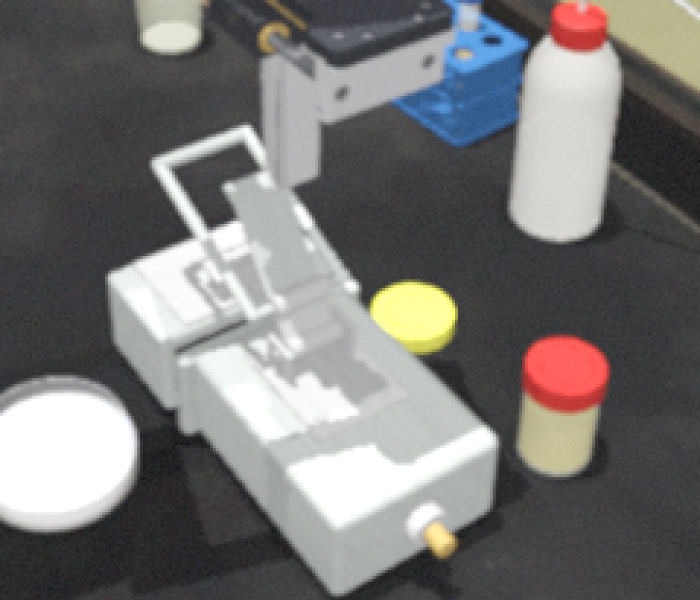

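The loop has gone over and is falling towards the cap, passing behind the lever tip in this view (bar at about (200,145) in the crop, mid-fall). I confirm it has landed and bring the fingers to the lever's +y side.

```bash
python3 -m crank '[[1,[0,0,-0.04],[0,0,0]],[1,[0,0.04,0],[0,0,0]],[1,[0,0.04,0],[0,0,0]],[1,[0,0,0],[0,0,0]]]' >/dev/null;  python3 - <<'E'
from h import *
st();prof('scene',.18)
C=(cloud(snap('scene'))-O)@A.T
k=(abs(C[...,0])<.04)&(C[...,1]>.08)&(C[...,1]<.15)&(C[...,2]>.055)&(C[...,2]<.1)
X=C[k]
for lo in np.arange(.08,.145,.005):
    q=X[(X[:,1]>=lo)&(X[:,1]<lo+.005)]
    if len(q): print(round(lo,3),np.percentile(q[:,2],[10,50,90,98]).round(4))
E
```

```text
t 6.25 chamberTCP [-1.000e-04  1.057e-01  2.260e-01] rot [ 3.14e+00  1.00e-03 -3.11e+00] F [ 0.6 -0.9  1. ] w 0.0 j6 -1.7
scene 0.08 mid 187 [-0.007  0.077  0.093]
scene 0.08 leg 73 [-0.011  0.01   0.102]
scene 0.09 mid 144 [-0.006  0.001  0.005]
scene 0.09 leg 62 [-0.009  0.052  0.072]
scene 0.1 mid 85 [0.004 0.007 0.009]
scene 0.1 leg 95 [0.012 0.027 0.043]
scene 0.11 mid 183 [0.007 0.015 0.023]
scene 0.11 leg 29 [0.011 0.014 0.017]
scene 0.12 mid 123 [0.022 0.027 0.031]
scene 0.13 mid 125 [0.03  0.035 0.039]
scene 0.14 mid 118 [0.038 0.042 0.046]
scene 0.15 mid 162 [0.046 0.051 0.059]
scene 0.16 mid 52 [0.057 0.062 0.064]
0.08 [0.0677 0.0848 0.087  0.0885]
0.085 [0.0681 0.0844 0.0864 0.0871]
0.09 [0.0679 0.0841 0.0857 0.086 ]
0.095 [0.0675 0.069  0.0832 0.0843]
0.1 [0.0674 0.0693 0.081  0.0817]
0.105 [0.0677 0.0688 0.0795 0.0806]
0.11 [0.0672 0.0691 0.0757 0.0783]
0.115 [0.068  0.0736 0.0766 0.0772]
0.12 [0.068  0.0752 0.0762 0.0768]
0.125 [0.0684 0.069  0.0698 0.0701]
0.13 [0.067  0.0683 0.0694 0.0698]
```

The bar rests on the cap at yc about 0.12 (top at z 0.076), about 30 mm past its seat, which is within bounds. Now I descend beside the lever and push.

```bash
python3 -m crank '[[1,[0,0,0.04],[0,0,0]],[1,[0,0,0.03],[0,0,0]],[1,[0,-0.015,0],[0,0,0]],[1,[0,-0.012,0],[0,0,0]],[1,[0,-0.012,0],[0,0,0]],[1,[0,-0.012,0],[0,0,0]],[1,[0,-0.01,0],[0,0,0]],[1,[0,0,0],[0,0,0]]]' >/dev/null;python3 -c "
from h import *
st();prof('scene',.18)"
```

```text
t 7.15 chamberTCP [0.0002 0.0439 0.1723] rot [ 3.136  0.011 -3.114] F [-21.8  15.3  43.2] w 0.001 j6 -1.81
scene 0.08 mid 209 [-0.007  0.077  0.093]
scene 0.08 leg 67 [-0.011  0.01   0.094]
scene 0.09 mid 110 [-0.006 -0.002  0.   ]
scene 0.09 leg 64 [-0.01   0.046  0.067]
scene 0.1 mid 51 [-0.002 -0.     0.001]
scene 0.1 leg 53 [0.013 0.024 0.038]
scene 0.11 mid 138 [-0.003 -0.     0.007]
scene 0.11 leg 75 [0.001 0.004 0.017]
scene 0.12 mid 92 [0.004 0.008 0.01 ]
scene 0.13 mid 91 [0.008 0.01  0.012]
scene 0.14 mid 90 [0.011 0.013 0.015]
scene 0.15 mid 99 [0.013 0.015 0.018]
scene 0.16 mid 94 [0.016 0.018 0.02 ]
scene 0.17 mid 160 [0.019 0.024 0.046]
```

The lever is moving (lean about 0.28), but friction at the bent tip lifts the fingers (43 N). I ease upward and go on along the arc.

```bash
python3 -m crank '[[1,[0,0,-0.012],[0,0,0]],[1,[0,-0.012,0],[0,0,0]],[1,[0,-0.012,0],[0,0,0]],[1,[0,-0.012,0.001],[0,0,0]],[1,[0,-0.012,0.003],[0,0,0]],[1,[0,-0.012,0.004],[0,0,0]],[1,[0,0,0],[0,0,0]]]' >/dev/null;python3 -c "
from h import *
st();prof('scene',.2);st()"
```

```text
t 7.9 chamberTCP [-0.001  -0.0208  0.1576] rot [ 3.141e+00 -3.000e-03 -3.117e+00] F [-0.7 -0.1 -0.2] w 0.0 j6 -1.91
scene 0.08 mid 202 [-0.007  0.078  0.093]
scene 0.08 leg 112 [-0.009  0.055  0.076]
scene 0.09 mid 3 [-0.008 -0.007 -0.006]
scene 0.09 leg 73 [-0.008  0.033  0.047]
scene 0.1 mid 35 [-0.022 -0.02  -0.019]
scene 0.1 leg 74 [-0.017 -0.005  0.016]
scene 0.11 mid 76 [-0.021 -0.018 -0.016]
scene 0.11 leg 30 [-0.017 -0.014 -0.009]
scene 0.12 mid 31 [-0.024 -0.022 -0.02 ]
scene 0.13 mid 32 [-0.028 -0.027 -0.025]
scene 0.14 mid 37 [-0.034 -0.032 -0.029]
scene 0.15 mid 40 [-0.039 -0.037 -0.018]
scene 0.16 mid 97 [-0.041 -0.04  -0.013]
scene 0.17 mid 168 [-0.041 -0.038 -0.014]
scene 0.18 mid 97 [-0.034 -0.032 -0.012]
scene 0.19 mid 102 [-0.035 -0.032 -0.012]
t 7.95 chamberTCP [-0.0009 -0.0198  0.1577] rot [ 3.141e+00 -3.000e-03 -3.117e+00] F [-0.5  0.1 -0.9] w 0.0 j6 -1.91
```

Lever lean is about +0.5 with almost no force. The loop is taut towards the keeper. I continue down the arc.

```bash
python3 -m crank '[[1,[0,-0.012,0.009],[0,0,0]],[1,[0,-0.012,0.012],[0,0,0]],[1,[0,-0.008,0.011],[0,0,0]],[1,[0,-0.005,0.010],[0,0,0]],[1,[0,0,0],[0,0,0]]]' >/dev/null;python3 - <<'E'
from h import *
st();prof('scene',.13);st()
s=snap('scene');cv2.imwrite('pics/a4.png',cv2.resize(s['color'][190:410,200:440],(700,640),interpolation=3)[:600,:,::-1])
E
```

```text
t 8.45 chamberTCP [-0.0014 -0.0559  0.1147] rot [ 3.14  -0.004 -3.116] F [ 0.  -0.4  0.2] w 0.0 j6 -1.97
scene 0.08 mid 167 [0.068 0.076 0.089]
scene 0.08 leg 186 [0.    0.031 0.06 ]
scene 0.09 mid 159 [-0.026 -0.006  0.003]
scene 0.09 leg 114 [-0.028 -0.011  0.01 ]
scene 0.1 mid 63 [-0.051 -0.036 -0.023]
scene 0.11 mid 129 [-0.076 -0.067 -0.053]
scene 0.12 mid 144 [-0.091 -0.069 -0.048]
t 8.5 chamberTCP [-0.0013 -0.0554  0.1153] rot [ 3.14  -0.004 -3.115] F [-0.3  0.1  0. ] w 0.001 j6 -1.97
```

View pics/a4.png

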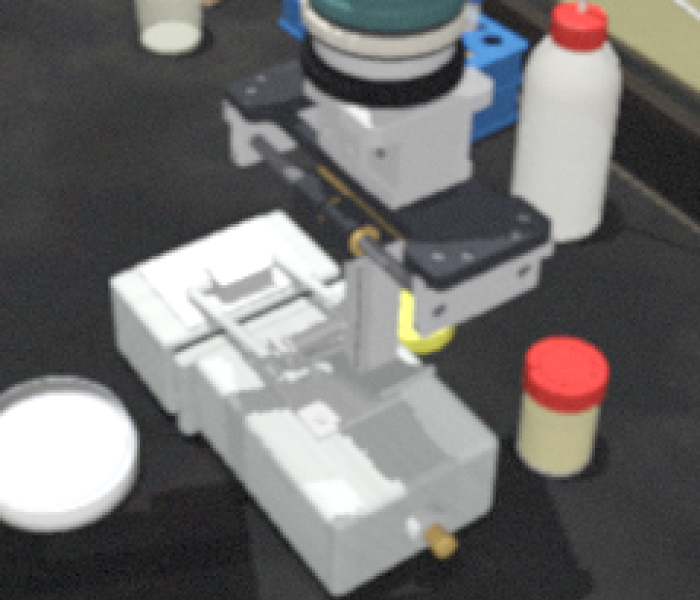

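The loop legs run to both sides of the keeper (about (197,292) and (280,262)), the bar is hidden behind it, and the lever is nearly down. Now the final press.

```bash
python3 -m crank '[[1,[0,-0.003,0.009],[0,0,0]],[1,[0,-0.003,0.009],[0,0,0]],[1,[0,0,0.008],[0,0,0]],[1,[0,0,0.006],[0,0,0]],[1,[0,0,0],[0,0,0]],[1,[0,0,0],[0,0,0]]]';python3 -c "from h import *;st()"
```

```text
time: 9.15
tool_pos: [0.5578, -0.165, 0.0899]
ee_rot: [-3.14, 0.001, -3.114]
wrist_force: [-7.6, 2.4, 18.4]
width: 0.0005
finger_force: 9.1
t 9.15 chamberTCP [-0.0001 -0.0616  0.0899] rot [-3.140e+00  1.000e-03 -3.114e+00] F [-7.5  2.6 18.4] w 0.0 j6 -1.98
```

It is on its stop at z 0.090 with 18 N. I lift off straight up and check.

```bash
python3 -m crank '[[1,[0,0,-0.02],[0,0,0]],[1,[0,0,-0.04],[0,0,0]],[1,[0,0,-0.04],[0,0,0]],[1,[0,-0.03,-0.04],[0,0,0]],[1,[0,-0.04,-0.04],[0,0,0]],[1,[0,-0.04,0],[0,0,0]],[1,[0,-0.04,0],[0,0,0]],[1,[0,0,0],[0,0,0]]]'>/dev/null;python3 - <<'E'
from h import *
st();prof('scene',.13)
s=snap('scene')
C=(cloud(s)-O)@A.T
for nm,c in(('barends',abs(abs(C[...,0])-.027)<.006),('all',abs(C[...,0])<.034)):
  k=c&(C[...,1]>.08)&(C[...,1]<.125)&(C[...,2]>.055)&(C[...,2]<.1);X=C[k]
  for lo in np.arange(.08,.125,.004):
    q=X[(X[:,1]>=lo)&(X[:,1]<lo+.004)]
    if len(q): print(nm,round(lo,3),np.percentile(q[:,2],[10,50,90,98]).round(4))
cv2.imwrite('pics/a5.png',cv2.resize(s['color'][190:410,200:440],(700,640),interpolation=3)[:600,:,::-1])
E
```

```text
t 9.95 chamberTCP [-0.0009 -0.2115  0.2585] rot [-3.141e+00 -2.000e-03 -3.120e+00] F [ 0.1  0.8 -0.6] w 0.0 j6 -2.19
scene 0.08 mid 796 [-0.083 -0.04   0.084]
scene 0.08 leg 273 [-0.028 -0.003  0.043]
scene 0.09 mid 249 [-0.099 -0.028  0.002]
scene 0.09 leg 23 [-0.011 -0.001  0.008]
barends 0.08 [0.0691 0.076  0.0779 0.0786]
barends 0.084 [0.0715 0.0768 0.0784 0.0794]
barends 0.088 [0.0739 0.0758 0.076  0.0761]
barends 0.092 [0.0686 0.0689 0.0691 0.0692]
barends 0.096 [0.0674 0.0681 0.07   0.0701]
barends 0.1 [0.0678 0.0684 0.0696 0.0705]
barends 0.104 [0.0671 0.0682 0.0692 0.0695]
barends 0.108 [0.0666 0.0678 0.069  0.0693]
barends 0.112 [0.0672 0.0684 0.0696 0.0703]
barends 0.116 [0.0673 0.0683 0.069  0.0694]
barends 0.12 [0.0675 0.0686 0.0694 0.0695]
barends 0.124 [0.0685 0.0689 0.0693 0.0694]
all 0.08 [0.069  0.0774 0.0859 0.0871]
all 0.084 [0.0756 0.0837 0.0863 0.0873]
all 0.088 [0.0756 0.0846 0.0854 0.0857]
all 0.092 [0.0678 0.0686 0.069  0.0691]
all 0.096 [0.0675 0.0684 0.0695 0.0701]
all 0.1 [0.0673 0.0683 0.0696 0.0706]
all 0.104 [0.0672 0.0682 0.0694 0.0708]
all 0.108 [0.067  0.0685 0.0693 0.0695]
all 0.112 [0.0673 0.0686 0.0694 0.0699]
all 0.116 [0.0674 0.0686 0.0693 0.0704]
all 0.12 [0.0675 0.0686 0.0695 0.07  ]
all 0.124 [0.0672 0.0687 0.0697 0.0702]
```

View pics/a5.png

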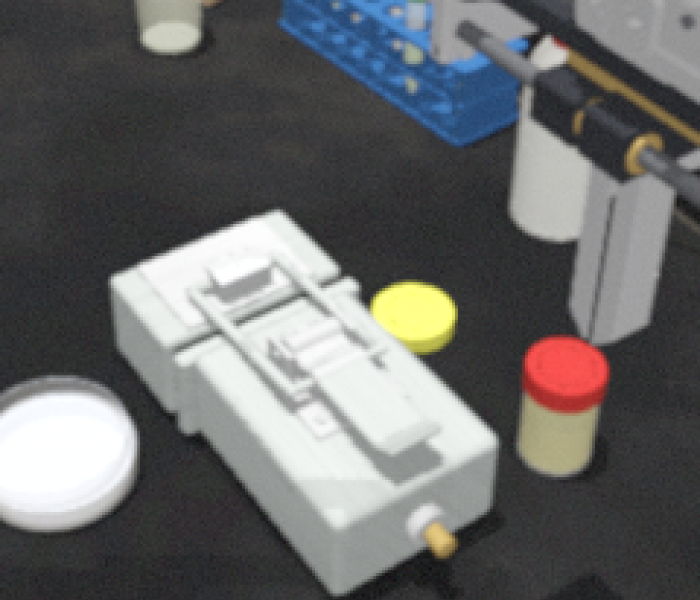

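The lever lies flat at (375,400) with nothing holding it. The bar is behind the keeper at yc about 0.087 with its top at 0.076, as expected with the cap drawn in. The jar stands at (560,400) and the robot is clear. I hand it in.

```bash
python3 -c "
from bench import robot
print(robot.close_job())"
```

```text
the job is handed in; nothing more can be done
None
```

I closed the latch and handed the job in at about 10 s of the 40 s allowed: the last camera check showed the bar behind the keeper, the lever flat with nothing holding it, and the jar standing, but no verdict came back.

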